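# Release a battery cassette with the pin tool

### The job

Take the orange-handled pin tool out of its stand and, on the battery dock with the green lamp, use it to hold down the recessed yellow button while you push the freed cassette out of the dock's open end by about 50 mm. Then put the pin tool back upright in its stand. Leave the dock with the red lamp alone.

Things in the scene. Friction and masses are not known exactly. Their poses are not given: they have to be found in the camera images.
- tool_grip (a point): Pin tool, loose, upright in its stand, 0.16 kg. The point is the centre of its orange handle (24 x 24 mm, 72 mm tall); z up along the tool, x and y square to the handle's flat sides. Below the handle: a round steel flange (52 mm across, 4 mm thick, underside 40 mm below this point) and a steel pin 8 mm across, its tip 80 mm below this point.
- stand_mouth (a point): Fixed green stand block for the pin tool, 70 x 70 mm and 45 mm tall, with a round hole 26 mm across right through it; this point is the centre of the hole at the block's top. The tool's pin hangs in the hole and its flange rests on the top, so that the handle centre is then 40 mm above this point.
- green_recess (a point): Centre of the 24 x 24 mm recess (white rim) in the black cassette of the green-lamp dock, at the cassette's top, 49 mm above the table; moves with the cassette. x level along the cassette, the way it is pushed out; z up. The yellow button's face is the recess floor, 12 mm below this point. The 8 mm pin pushes the recess wall, after up to 8 mm of play.
- green_cassette (a joint): How far this cassette is pushed out, m: 0 fully in (start), 0.060 at its stop. Friction 1.5 N. Locked unless the button is held down; let up early, it locks at the next notch (over the first 38 mm). The fixed dock is a grey box 200 x 108 mm, 50 mm high, with a 24 mm green dome lamp on its closed end, 64 mm from the recess. An identical dock has a red lamp.
- green_button (a joint): How far that cassette's button is pressed down, m: 0 up, 0.010 at its stop. The lock is free when pressed more than 0.004; about 0.007 is a good depth. A spring pushes it up: 2 N at the top, 6 N at the stop.
- red_button (a joint): The same for the button of the other dock, the one with the red lamp: must stay up.
- red_cassette (a joint): The same for the cassette of the red-lamp dock: must stay in.
Mind the look-alikes: they are no part of the job. Of the things that look like the part that bears tool_grip, the largest one is meant.

How it is judged (in metres and radians):
On the way, in this order (a step that is already met when the one before it is completed fails the run):
1. the pin tool holds the green-lamp dock's button down while the cassette is still in (value of joint green_button above 0.004 m and contact force between pin_tool and green_button above 0.5 N and value of joint green_cassette below 0.03 m), for 0.1 s.
2. the cassette has been pushed out at least 40 mm, the pin tool still holding the button down (value of joint green_cassette above 0.04 m and value of joint green_button above 0.003 m and contact force between pin_tool and green_button above 0.5 N), for 0.1 s.
At the end, for the whole second after the job is handed in: Green-lamp cassette at least 40 mm out (up to its 60 mm stop); pin tool at rest in its stand, upright within 10 degrees, flange down on the block (within 7 mm), axis within 15 mm of the hole centre; red-lamp cassette still in (within 5 mm) (value of joint green_cassette above 0.04 m and horizontal distance between tool_grip and stand_mouth below 0.015 m and z of tool_grip in the frame of stand_mouth between 0.033 and 0.047 m and angle between tool_grip's own z axis and vertical below 0.17 rad and linear speed of pin_tool below 0.02 m/s and value of joint red_cassette below 0.005 m); the robot touches nothing.
It fails at once if the button of the red-lamp dock is pressed 4 mm or more (value of joint red_button above 0.004 m).
It fails at once if the cassette of the red-lamp dock is moved 5 mm or more (value of joint red_cassette above 0.005 m).
It also fails if it takes over 48 s, if anything falls off the work surface, if the arm or the gripper's body presses on something with over 40 N, if the wrist force passes 120 N, or if a joint passes its speed limit or range.

### The arm

A 7-joint arm with a two-finger parallel gripper is mounted at the origin on the work surface. World frame = base frame: x ahead of the robot, y to its left, z up, the work surface at z = 0. Lengths are in m, angles in degrees, forces in N, time in s.
With the tool pointing down it reaches from about 0.425 to 0.925 m from the base axis. Payload 6.8 kg.
Tool frame: the origin (TCP) lies at the very end of the fingers, on their centre line; the grasp point (between the pads) lies 19 mm behind it; z points along the fingers, y is the direction in which the jaws open and shut (so a half turn about z gives the same grasp; the last joint's range is limited). The gripper opens to 85 mm and grips with 20 to 120 N. Pads are 22 mm wide; open, the fingers measure 114 mm over their backs; the gripper's body (76 mm by 85 mm) begins 54 mm behind the grasp point. The pads swing forward as they close: fully open they stand 13 mm farther back than shut.
Start: joints at [-76.209, 27.33, 1.283, 89.118, -0.659, 63.558, -4.761], TCP at [0.231, 0.634, 0.231] pointing down, gripper open.
Joint ranges: [-169.35, 169.35], [-19.33, 120.38], [-80.79, 83.38], [13.8, 139.57], [-78.32, 258.32], [9.67, 109.79], [-169.56, 169.56]. Speed limits (degrees/s): [136.94, 136.94, 180, 180, 180, 180, 180].

### API

Orientations are given as [roll, pitch, yaw] about the fixed x, y, z axes, in that order (R = Rz(yaw) Ry(pitch) Rx(roll)).
In Python, from workcell import robot gives the robot as it stands.
- The arm moves only by the tool drive_tool, never from a script. Its arguments are lists of equal length, an entry for each row: "offset": the shift along the tool's x, y, z in m, a list of three; "turn": the turn about the tool's z in rad. A call has 1 to 20 rows; each row shifts and turns the commanded pose from where the row before left it, along the tool's axes as they then stand; what a row does not reach is not made up. A row lasts 1/8 s, in which the tool goes at most 62.5 mm and 10.7 degrees, less where a joint would pass 70% of its speed; a pose out of reach is approached as far as the arm can. A call is refused whole if a number of a shift passes 0.0625 or a number of a turn 0.188, either way. A call with a gripper value outside its range is refused whole. "gripper" is the closure, from 0 (fully open) to 1 (shut), set as the call begins (left out, the last holds). The fingers move at their own pace and stop on an object; "force" is the grip in N (left out, the last holds). Time passes only in rows, so rows that do not move let the fingers close. It gives the time, the measured TCP pose, the force and the opening at its end, in the units of the state.
- robot.get_state(): the state, without advancing time (a new reading comes with each control period).
- robot.get_image(name): name is "scene" or "top"; returns the picture (420x560x3 uint8, blue, green, red); there is no depth.
- robot.calibration(name): a dict with "fx", "fy", "cx", "cy" (pixels), "origin" and "orientation" of the camera in the world. Camera axes: x right, y down, z forward; pixel columns grow to the right and rows downward; lengths in m; the calibration is good to about 2 mm. A picture is of the moment at which its call begins. calibration takes no time and is no camera call.
- robot.finish_job(): hands the job in, once; it reports no verdict.
The state is a dict: "time": time; "joint_pos": joint angles; "joint_vel": joint speeds; "effort": joint torques, N m; "eef_pos": TCP position; "eef_rot": TCP orientation; "contact_force": force on the tool from outside, world axes, zero at the start; "ft_torque": the same for the moment, N m; "width": opening from 0.0 (shut) to 1.0 (fully open).
Only numpy, scipy, OpenCV 4.12 (cv2) and the standard library are available. Lean on these libraries where they do the work, as an engineer would, in place of code of your own. Each camera call takes 0.05 s, during which the arm holds its last target.

## Working session

There is one attempt and no reset: what is moved stays moved. The work goes in short steps, Python scripts to look and compute and a tool call to move; the robot and the scene stay as the last step left them, time stands still between calls to the robot, and variables do not carry over. Pictures are saved under pics/ and viewed, and the job is handed in when it is done.

Besides the shell and the picture viewer there is one more tool, called after "Emit:" as name([rows], argument=value, ...), one row to a line, values as JSON. drive_tool: Moves the arm, as the interface text tells. Its arguments: {"type":"object","properties":{"offset":{"type":"array","items":{"type":"array","items":{"type":"number"}}},"turn":{"type":"array","items":{"type":"number"}},"gripper":{"type":"number"},"force":{"type":"number"}},"required":["offset","turn"]}

```bash
mkdir -p pics; python3 - <<'E'
from workcell import robot
import cv2
for n in ["scene","top"]:
    cv2.imwrite(f"pics/{n}0.png",robot.get_image(n)); print(robot.calibration(n))
print(robot.get_state())
E
```

```text
{'fx': 542.3767229703876, 'fy': 542.3767229703876, 'cx': 276.2459365731759, 'cy': 218.49069620880897, 'origin': array([1.10214856, 0.77539513, 0.74530009]), 'orientation': array([-124.13434985,   -1.44636242,  145.66440676])}
{'fx': 453.8404994170504, 'fy': 453.8404994170504, 'cx': 278.78161015874565, 'cy': 206.8029920474873, 'origin': array([ 0.43217045, -0.00194933,  0.88521545]), 'orientation': array([-170.47438099,   -0.69951411,  -91.53078683])}
{'time': 0.1, 'joint_pos': array([-76.2100432 ,  27.37236324,   1.28082452,  89.17111439,
        -0.65989961,  63.55644041,  -4.76068683]), 'joint_vel': array([ 0.02062561, -0.12303396,  0.06083378, -0.19156241,  0.06144407,
        0.02166894, -0.03883372]), 'effort': array([ 4.81097100e-03, -5.97766542e+01,  1.61419831e+00, -2.81951362e+01,
        1.28915504e-02,  4.99232745e-03,  6.34761449e-06]), 'eef_pos': array([0.23051764, 0.63387136, 0.23041918]), 'eef_rot': array([-1.79907631e+02,  6.15676088e-03,  1.60017074e+02]), 'contact_force': array([-0.59049083,  0.35883155,  0.4249775 ]), 'ft_torque': array([0.0052569 , 0.03436748, 0.02306682]), 'width': 0.9996877115035235}
```

View pics/scene0.png

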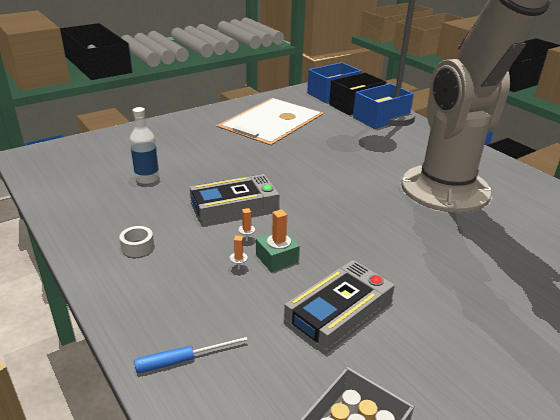

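View pics/top0.png

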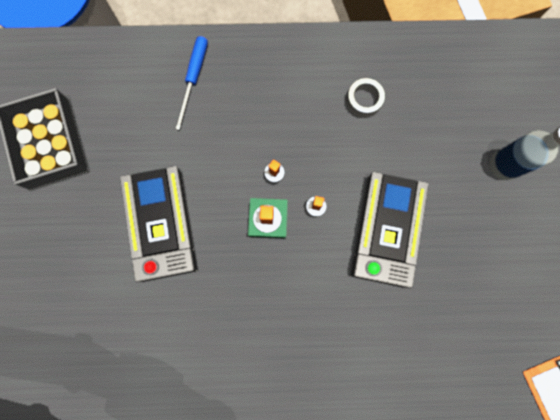

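```bash
cat > h.py <<'E'
from workcell import robot
import cv2, numpy as np
from scipy.spatial.transform import Rotation as R
def ray(n,u,v):
    c=robot.calibration(n); d=np.array([(u-c['cx'])/c['fx'],(v-c['cy'])/c['fy'],1.])
    return c['origin'],R.from_euler('xyz',c['orientation'],degrees=True).as_matrix()@d
def onz(n,u,v,z):
    o,d=ray(n,u,v); return o+d*(z-o[2])/d[2]
def proj(n,p):
    c=robot.calibration(n); q=R.from_euler('xyz',c['orientation'],degrees=True).as_matrix().T@(np.array(p)-c['origin'])
    return np.array([c['fx']*q[0]/q[2]+c['cx'],c['fy']*q[1]/q[2]+c['cy']])
def tri(u1,u2):
    o1,d1=ray("scene",*u1);o2,d2=ray("top",*u2)
    A=np.stack([d1,-d2],1);t=np.linalg.lstsq(A,o2-o1,rcond=None)[0]
    a,b=o1+t[0]*d1,o2+t[1]*d2
    return (a+b)/2,np.linalg.norm(a-b)
def rect(mask):
    cs=[c for c in cv2.findContours(mask,cv2.RETR_EXTERNAL,cv2.CHAIN_APPROX_NONE)[0] if cv2.contourArea(c)>12]
    return [(cv2.minAreaRect(c),cv2.contourArea(c),c) for c in cs]
E
python3 - <<'E'
from h import *
for n in ["top","scene"]:
    im=cv2.imread(f"pics/{n}0.png"); hsv=cv2.cvtColor(im,cv2.COLOR_BGR2HSV)
    for nm,lo,hi in [("orange",(5,150,120),(16,255,255)),("yellow",(25,120,120),(34,255,255)),("green",(45,80,40),(85,255,255)),("white",(0,0,215),(180,40,255))]:
        for r,a,c in rect(cv2.inRange(hsv,lo,hi)):
            if a<3000: print(n,nm,np.round(r[0],1),np.round(r[1],1),round(r[2],1),a)
t=cv2.imread("pics/top0.png");s=cv2.imread("pics/scene0.png")
a=cv2.resize(t[140:300,230:440],None,fx=3.6,fy=3.6,interpolation=cv2.INTER_CUBIC);cv2.imwrite("pics/c1.png",a)
b=cv2.resize(s[170:280,180:310],None,fx=5,fy=5,interpolation=cv2.INTER_CUBIC);cv2.imwrite("pics/c2.png",b)
E
```

```text
top orange [537.9 384.9] [32.1 64.5] 10.4 274.5
top yellow [389.9 236.2] [10.4 11. ] 11.3 96.0
top yellow [157.4 230.2] [11.2 11. ] 78.7 103.5
top yellow [416.8 222. ] [ 3.  66.9] 8.9 121.5
top yellow [130.4 216. ] [66.9  3.2] 81.5 140.0
top yellow [370.2 213. ] [ 2.9 67.1] 9.7 115.0
top yellow [177.6 207. ] [66.9  2.9] 80.8 126.0
top yellow [ 47.5 162.5] [11. 11.] 90.0 96.5
top yellow [ 28.5 151.5] [11. 11.] 90.0 91.0
top yellow [ 58.5 142. ] [10. 11.] 90.0 93.0
top yellow [ 39.5 131. ] [10. 11.] 90.0 86.0
top yellow [ 20. 120.] [ 9.9 11.3] 45.0 87.0
top yellow [ 50.5 111. ] [10. 11.] 90.0 83.0
top green [373. 268.] [12. 12.] 90.0 114.0
top green [267.3 217.7] [37.7 38.4] 2.5 1366.5
top white [554.  394.4] [49.2 28.4] 66.8 891.5
top white [409.4 278.7] [ 4.1 11.9] 14.0 19.5
top white [381.6 269.7] [49.2 19.2] 11.3 279.0
top white [188.2 262. ] [14.   3.5] 85.6 19.5
top white [409.  258.5] [8.  4.9] 63.4 18.5
top white [390.3 236.1] [19.8 19.2] 11.3 341.5
top white [156.8 230.1] [19. 20.] 78.7 339.0
top white [366.2 236.1] [ 7.6 33.7] 10.0 51.0
top white [266.7 219.7] [24.5 27.3] 86.
[... 1775 characters left out ...]
te [ 17.4 341.2] [14.9 31.4] 68.2 204.0
scene white [  7.  328.5] [16.1 23.7] 63.4 128.5
scene white [345.8 289.7] [20.5 13.6] 33.7 203.5
scene white [  5. 288.] [10. 12.] 0.0 73.0
scene white [ 25.3 288.8] [15.5 31.9] 56.3 194.5
scene white [235.  259.5] [12.   4.9] 45.0 19.5
scene white [245.1 256.3] [7.3 3.5] 78.7 14.0
scene white [278.5 241.5] [11. 23.] 90.0 66.0
scene white [241.4 230.4] [8.1 3.7] 60.3 17.5
scene white [135.5 235. ] [18. 31.] 90.0 432.0
scene white [239.5 188.7] [ 7.2 16.3] 80.5 12.5
scene white [482.8 186.6] [22.3  8.9] 48.4 45.5
scene white [411.5 172.5] [ 8.  21.3] 48.4 91.5
scene white [138. 109.] [ 4. 10.] 90.0 28.0
scene white [271.4 119.8] [36.7 92.1] 63.4 1983.0
```

View pics/c1.png

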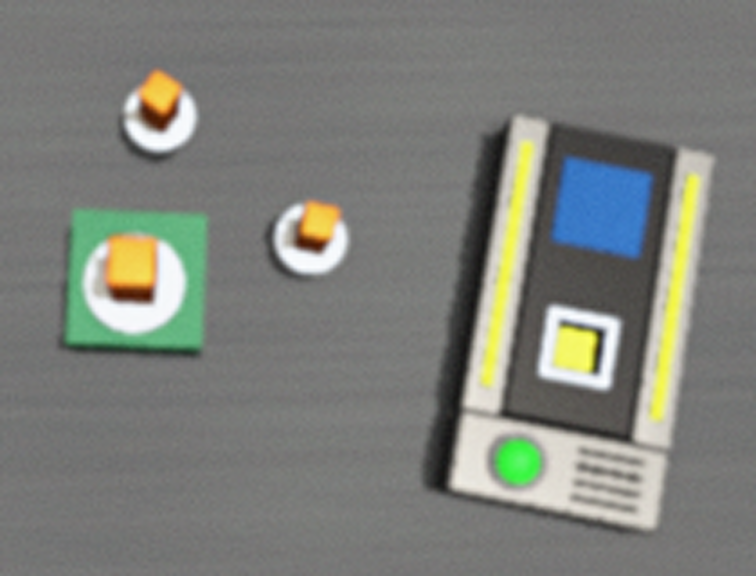

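View pics/c2.png

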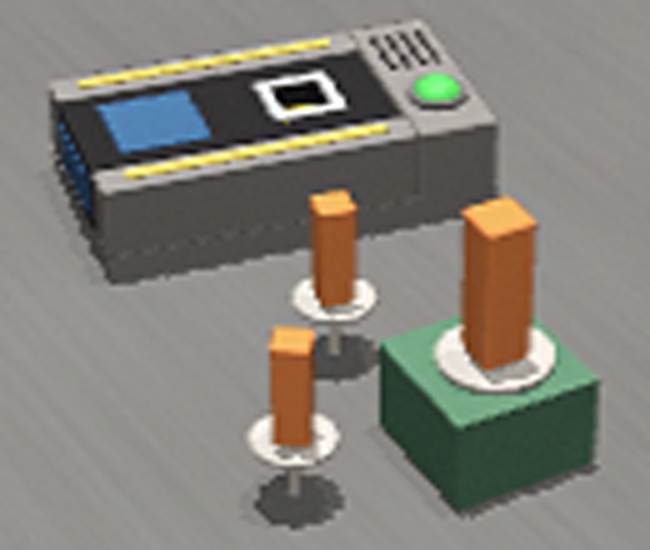

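```bash
python3 - <<'E'
from h import *
im=cv2.imread("pics/top0.png");hsv=cv2.cvtColor(im,cv2.COLOR_BGR2HSV)
def big(x0,x1,y0,y1,lo,hi,k=8):
    c=cv2.resize(im[y0:y1,x0:x1],None,fx=k,fy=k,interpolation=cv2.INTER_CUBIC)
    m=cv2.inRange(cv2.cvtColor(c,cv2.COLOR_BGR2HSV),lo,hi)
    cc=max(cv2.findContours(m,cv2.RETR_EXTERNAL,cv2.CHAIN_APPROX_NONE)[0],key=cv2.contourArea)
    f=lambda p:((np.array(p)+.5)/k-.5)+[x0,y0]
    return [f(q) for q in cv2.boxPoints(cv2.minAreaRect(cc))]
def rep(nm,b,z):
    w=np.array([onz("top",*q,z) for q in b]); e=w[1]-w[0];e2=w[2]-w[1]
    print(nm,"px",np.mean(b,0).round(1),"c",w.mean(0).round(4),"sides",np.linalg.norm(e).round(4),np.linalg.norm(e2).round(4),"yaw",np.degrees(np.arctan2(e[1],e[0])).round(1),np.degrees(np.arctan2(e2[1],e2[0])).round(1))
    return w.mean(0)
rep("stand",big(240,295,190,245,(45,60,40),(85,255,255)),.045)
rep("handletop",big(255,280,200,232,(8,150,205),(20,255,255)),.121)
rep("rim",big(376,404,222,252,(0,0,170),(180,60,255)),.049)
rep("flange",big(250,286,200,236,(0,0,170),(180,60,255)),.049)
rep("lamp",big(362,384,258,279,(45,80,80),(85,255,255)),.056)
rep("bluelabel",big(380,415,180,215,(95,80,80),(125,255,255)),.049)
for nm,x in [("stripeL",(360,380,170,258)),("stripeR",(405,428,180,262))]: rep(nm,big(*x,(22,90,100),(36,255,255)),.05)
rep("redrim",big(143,171,216,244,(0,0,170),(180,60,255)),.049)
# small tools: flange centres unknown height, triangulate orange
for s,t in [((238,248),(317,203)),((246,220),(317,203)),((238,248),(274,168)),((246,220),(274,168)),((279.5,227.5),(266.5,215.5))]:
    print(s,t,tri(s,t))
E
```

```text
stand px [267.2 217.6] c [0.5531 0.0061 0.045 ] sides 0.0739 0.0732 yaw -3.2 -93.8
handletop px [266.  212.1] c [0.5515 0.0074 0.121 ] sides 0.0233 0.0218 yaw -2.0 -92.3
rim px [390.4 236.1] c [ 0.5121 -0.2214  0.049 ] sides 0.0386 0.0394 yaw -14.7 -102.7
flange px [266.8 219.2] c [0.5496 0.0069 0.049 ] sides 0.0539 0.0504 yaw -89.9 179.9
lamp px [373.4 267.8] c [ 0.4545 -0.1847  0.056 ] sides 0.0237 0.023 yaw -91.5 176.4
bluelabel px [396.8 197.2] c [ 0.5852 -0.2383  0.049 ] sides 0.0492 0.0504 yaw -14.1 -102.3
stripeL px [370.2 212.8] c [ 0.5573 -0.1864  0.05  ] sides 0.1307 0.0074 yaw -13.1 -101.5
stripeR px [416.8 222.2] c [ 0.5375 -0.2724  0.05  ] sides 0.1309 0.0077 yaw -13.1 -100.4
redrim px [156.9 230.1] c [0.5342 0.2102 0.049 ] sides 0.039 0.0382 yaw -80.5 -168.6
(238, 248) (317, 203) (array([ 0.59079235, -0.09555355, -0.02307269]), np.float64(0.0015698306686678268))
(246, 220) (317, 203) (array([ 0.57576902, -0.08643255,  0.05617066]), np.float64(0.0015505650182787091))
(238, 248) (274, 168) (array([ 0.64430293, -0.00804051,  0.05554632]), np.float64(0.002381874180239866))
(246, 220) (274, 168) (array([ 0.62644281, -0.00671331,  0.12113597]), np.float64(0.004896088314396745))
(279.5, 227.5) (266.5, 215.5) (array([0.55051919, 0.00776488, 0.08207062]), np.float64(0.0023141264583082907))
```

Emit:
drive_tool([
  [0,0,0],
  [0,0,0],
  [0,0,0],
  [0,0,0],
  [0,0,0],
  [0,0,0],
  [0,0,0],
  [0,0,0],
  [0,0,0],
], turn=[0.158,0.158,0.158,0.158,0.158,0.158,0.158,0.158,0], gripper=0, force=70)

```text
time: 1.23
eef_pos: [0.2304, 0.6341, 0.2308]
eef_rot: [180.0, 0.1, 87.7]
contact_force: [-0.4, -0.7, 0.6]
width: 0.999
```

Emit:
drive_tool([
  [-0.02,0.0113,0],
  [-0.0383,0.0216,0],
  [-0.0383,0.0216,0],
  [-0.0383,0.0216,0],
  [-0.0383,0.0216,0],
  [-0.0383,0.0216,0],
  [-0.0383,0.0216,0],
  [-0.0383,0.0216,0],
  [-0.0383,0.0216,0],
  [-0.0383,0.0216,0],
  [-0.0383,0.0216,0],
  [-0.0383,0.0216,0],
  [-0.0383,0.0216,0],
  [-0.0383,0.0216,0],
  [-0.0383,0.0216,0],
  [-0.0383,0.0216,0],
  [-0.0183,0.0103,0],
  [0,0,0],
  [0,0,0],
], turn=[0,0,0,0,0,0,0,0,0,0,0,0,0,0,0,0,0,0,0])

```text
time: 3.6
eef_pos: [0.5498, 0.0087, 0.231]
eef_rot: [-180.0, -0.0, 87.7]
contact_force: [-0.9, 0.3, -0.5]
width: 1.0
```

```bash
python3 - <<'E'
from h import *
cv2.imwrite("pics/s1.png",robot.get_image("scene"))
s=robot.get_state();print(s['eef_pos'],s['eef_rot'],s['joint_pos'])
E
```

```text
[0.54976327 0.00904715 0.23108838] [-1.79960617e+02 -3.72663398e-02  8.77664092e+01] [-35.77830668  17.47883358  35.07085104 108.20827048 -11.79850299
  57.92998891   2.13094   ]
```

View pics/s1.png

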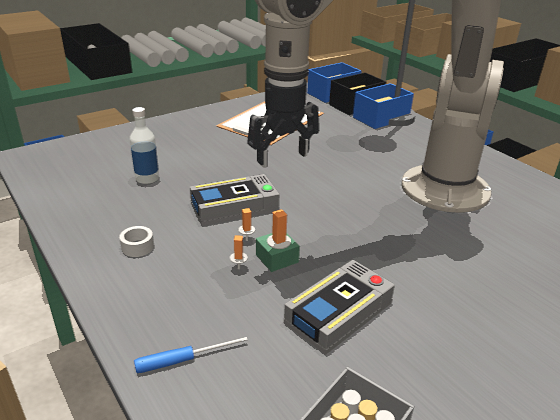

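Emit:
drive_tool([
  [-0.0012,0.0012,0.01],
  [0,0,0.02],
  [0,0,0.02],
  [0,0,0.02],
  [0,0,0.02],
  [0,0,0.02],
  [0,0,0.02],
  [0,0,0.02],
  [0,0,0.011],
  [0,0,0],
  [0,0,0],
], turn=[0,0,0,0,0,0,0,0,0,0,0])

```text
time: 5.03
eef_pos: [0.5518, 0.0064, 0.0708]
eef_rot: [179.9, -0.0, 87.6]
contact_force: [0.4, -0.9, -1.1]
width: 1.001
```

```bash
python3 - <<'E'
from h import *
a=robot.get_image("scene");b=robot.get_image("top")
cv2.imwrite("pics/s2.png",np.hstack([cv2.resize(a[130:290,180:360],(450,400)),cv2.resize(b[150:270,180:285],(350,400))]))
E
```

```text
(no output)
```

View pics/s2.png

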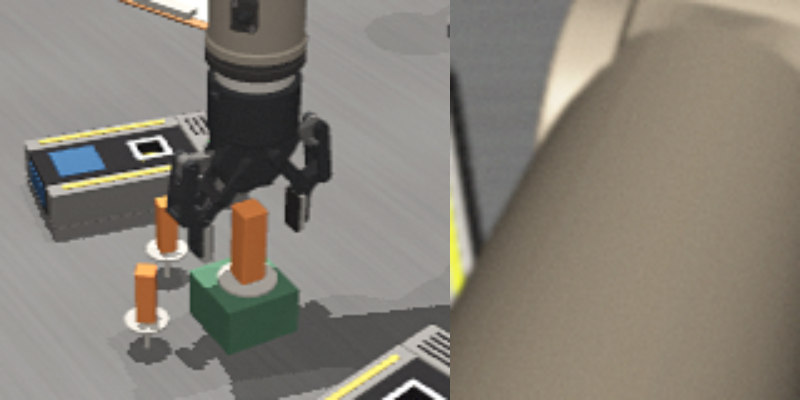

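The open fingers straddle the large handle (crop px 250,240), clear of the small tools. Next I close the gripper.

Emit:
drive_tool([
  [0,0,0],
  [0,0,0],
  [0,0,0],
  [0,0,0],
  [0,0,0],
  [0,0,0],
  [0,0,0],
  [0,0,0],
], turn=[0,0,0,0,0,0,0,0], gripper=1, force=70)

```text
time: 6.12
eef_pos: [0.5517, 0.0064, 0.0706]
eef_rot: [180.0, -0.0, 87.6]
contact_force: [1.3, -0.0, 5.2]
width: 0.27
```

Emit:
drive_tool([
  [0,0,-0.01],
  [0,0,-0.02],
  [0,0,-0.02],
  [0,0,-0.02],
  [0,0,-0.02],
  [0,0,-0.01],
  [0,0,0],
  [0,0,0],
], turn=[0,0,0,0,0,0,0,0])

```text
time: 7.12
eef_pos: [0.5507, 0.0064, 0.1695]
eef_rot: [-179.9, 0.0, 87.6]
contact_force: [0.4, 0.8, -2.5]
width: 0.272
```

```bash
python3 - <<'E'
from h import *
a=robot.get_image("scene")
x0,y0=180,110
cv2.imwrite("pics/s3.png",cv2.resize(a[y0:y0+150,x0:x0+180],(720,600),interpolation=cv2.INTER_CUBIC))
s=robot.get_state(); p=s['eef_pos']; print(p,s['contact_force'])
for z in (-.0656,-.0256,0.0504): print(z,(proj("scene",p+[0,0,z])-[x0,y0])*4)
E
```

```text
[0.55070735 0.00634675 0.16942899] [-0.17134455 -0.0834882  -2.53686363]
-0.0656 [395.19300148 434.65891521]
-0.0256 [397.35174701 370.60463975]
0.0504 [401.70091112 241.55628662]
```

View pics/s3.png

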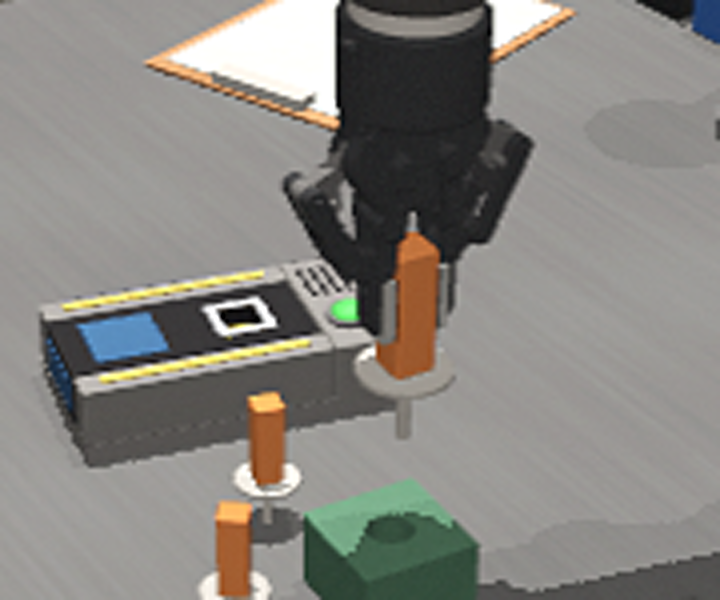

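```bash
python3 - <<'E'
from h import *
o=np.array([180,110])
print("hole obs",np.array([388,530])/4+o, onz("scene",*(np.array([388,530])/4+o),.045), proj("scene",[.5515,.0068,.045]))
print("rim obs",np.array([240,317])/4+o, onz("scene",*(np.array([240,317])/4+o),.049), proj("scene",[.5121,-.2214,.049]))
print("tip obs",onz("scene",*(np.array([403,438])/4+o),.104))
print("img right 1px", onz("scene",281,219,.1)-onz("scene",280,219,.1))
b=robot.get_image("top");cv2.imwrite("pics/t3.png",cv2.resize(b[150:310,180:440],None,fx=3,fy=3,interpolation=cv2.INTER_CUBIC))
E
```

```text
hole obs [277.  242.5] [0.55547407 0.00930725 0.045     ] [277.85900208 241.32822813]
rim obs [240.   189.25] [ 0.51136352 -0.21764277  0.049     ] [238.96043421 188.66706082]
tip obs [0.54915237 0.01131873 0.104     ]
img right 1px [-0.00179518  0.00113082  0.        ]
```

View pics/t3.png

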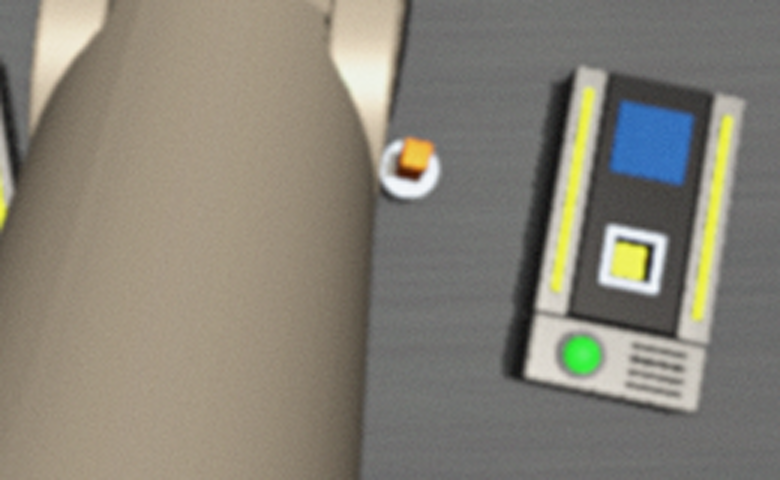

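Emit:
drive_tool([
  [-0.0114,-0.0015,0],
  [-0.0228,-0.0029,0],
  [-0.0228,-0.0029,0],
  [-0.0228,-0.0029,0],
  [-0.0228,-0.0029,0],
  [-0.0228,-0.0029,0],
  [-0.0228,-0.0029,0],
  [-0.0228,-0.0029,0],
  [-0.0228,-0.0029,0],
  [-0.0228,-0.0029,0],
  [-0.0114,-0.0015,0],
  [0,0,0],
  [0,0,0],
], turn=[0,0,0,0,0,0,0,0,0,0,0,0,0])

```text
time: 8.85
eef_pos: [0.5129, -0.2192, 0.1701]
eef_rot: [-180.0, -0.0, 87.7]
contact_force: [0.1, 0.6, -2.7]
width: 0.273
```

```bash
python3 - <<'E'
from h import *
s=robot.get_state();print(s['eef_pos'],s['joint_pos'],s['contact_force'])
a=robot.get_image("scene")
x0,y0=150,60
cv2.imwrite("pics/s4.png",cv2.resize(a[y0:y0+150,x0:x0+180],(720,600),interpolation=cv2.INTER_CUBIC))
E
```

```text
[ 0.51292676 -0.21924353  0.17009438] [-11.10345219  23.27025692  35.67832489 110.64090927 -17.18646089
  51.41447879  30.88415617] [ 0.05222575  0.63878001 -2.65279616]
```

View pics/s4.png

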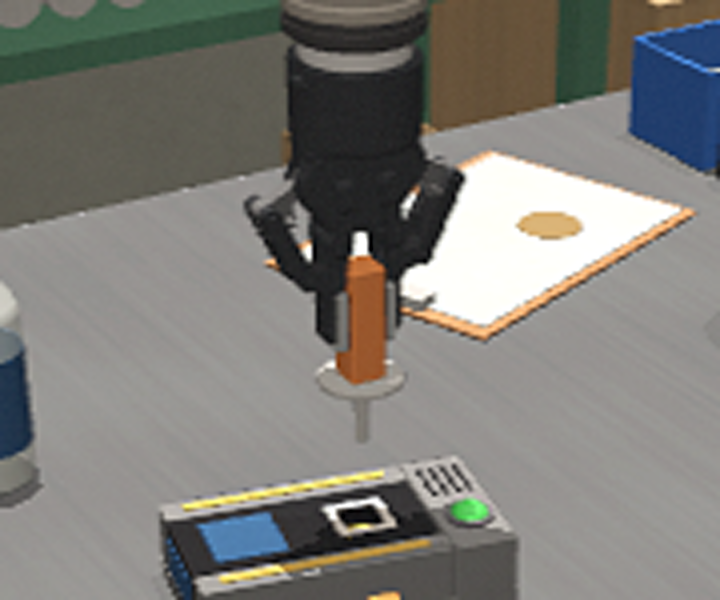

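Emit:
drive_tool([
  [-0.001,0,0.008],
  [0,0,0.016],
  [0,0,0.016],
  [0,0,0.01],
  [0,0,0],
  [0,0,0],
], turn=[0,0,0,0,0,0])

```text
time: 9.65
eef_pos: [0.5129, -0.2215, 0.1205]
eef_rot: [180.0, 0.0, 87.6]
contact_force: [0.0, -0.7, -1.9]
width: 0.273
```

```bash
python3 - <<'E'
from h import *
s=robot.get_state();print(s['eef_pos'],s['contact_force'])
a=robot.get_image("scene");b=robot.get_image("top")
cv2.imwrite("pics/s5.png",np.hstack([cv2.resize(a[140:220,180:290],(440,320),interpolation=cv2.INTER_CUBIC),cv2.resize(b[170:290,350:440],(240,320),interpolation=cv2.INTER_CUBIC)]))
E
```

```text
[ 0.51289256 -0.22154495  0.1204983 ] [ 0.01995782 -0.71864704 -1.85258106]
```

View pics/s5.png

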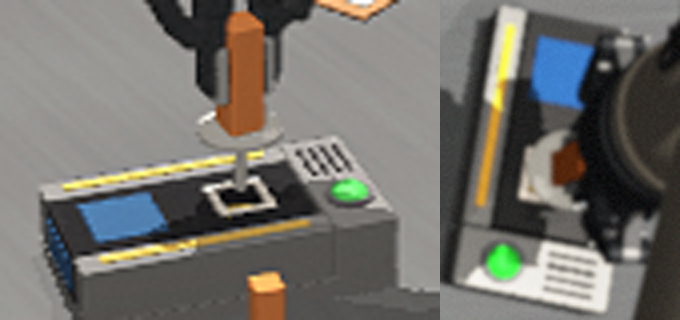

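The pin tip (crop px 241,187) is about 6 mm above the centre of the white rim (241,196). Next I go down into the recess.

Emit:
drive_tool([
  [0,0,0.005],
  [0,0,0.005],
  [0,0,0.004],
  [0,0,0.002],
  [0,0,0],
  [0,0,0],
], turn=[0,0,0,0,0,0])

```text
time: 10.5
eef_pos: [0.5128, -0.2213, 0.1044]
eef_rot: [180.0, 0.0, 87.6]
contact_force: [0.2, -0.2, -2.5]
width: 0.274
```

Emit:
drive_tool([
  [0,0,0.002],
  [0,0,0.002],
  [0,0,0.002],
  [0,0,0],
  [0,0,0],
], turn=[0,0,0,0,0])

```text
time: 11.12
eef_pos: [0.5129, -0.2214, 0.0985]
eef_rot: [180.0, 0.0, 87.6]
contact_force: [0.5, -0.1, 1.3]
width: 0.27
```

Emit:
drive_tool([
  [0,0,0.0018],
  [0,0,0.0017],
  [0,0,0],
  [0,0,0],
  [0,0,0],
], turn=[0,0,0,0,0])

```text
time: 11.75
eef_pos: [0.5129, -0.2213, 0.0949]
eef_rot: [180.0, 0.0, 87.6]
contact_force: [0.9, 0.1, 3.0]
width: 0.274
```

Emit:
drive_tool([
  [-0.0005,0.003,0],
  [-0.0007,0.0039,0],
  [-0.0007,0.0039,0],
  [-0.0007,0.0039,0],
  [-0.0007,0.0039,0],
  [-0.0007,0.0039,0],
  [0,0,0],
], turn=[0,0,0,0,0,0,0])

```text
time: 12.62
eef_pos: [0.5359, -0.2265, 0.095]
eef_rot: [179.9, 0.0, 87.6]
contact_force: [-0.9, -1.4, 1.8]
width: 0.273
```

Emit:
drive_tool([
  [-0.0007,0.0039,0.0005],
  [-0.0007,0.0039,0],
  [-0.0007,0.0039,0],
  [-0.0007,0.0039,0],
  [0,0,0],
], turn=[0,0,0,0,0])

```text
time: 13.25
eef_pos: [0.5513, -0.23, 0.0945]
eef_rot: [179.9, 0.0, 87.6]
contact_force: [-0.4, -2.1, 3.5]
width: 0.268
```

```bash
python3 - <<'E'
from h import *
s=robot.get_state();print(s['eef_pos'],s['contact_force'])
a=robot.get_image("scene")
cv2.imwrite("pics/s6.png",cv2.resize(a[140:220,150:290],(700,400),interpolation=cv2.INTER_CUBIC))
E
```

```text
[ 0.55130614 -0.22998699  0.09447207] [-0.40425856 -2.07004657  3.50172276]
```

View pics/s6.png

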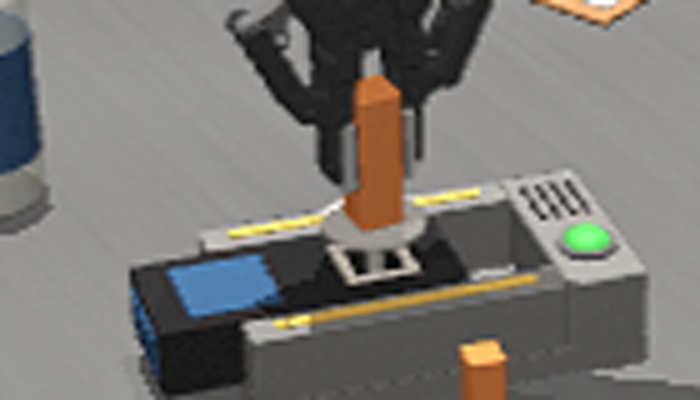

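Emit:
drive_tool([
  [-0.0009,0.0039,0],
  [-0.0009,0.0039,0],
  [-0.0009,0.0039,0],
  [-0.0009,0.0039,0],
  [-0.0009,0.0039,0],
  [0,0,0],
  [0,0,0],
], turn=[0,0,0,0,0,0,0])

```text
time: 14.18
eef_pos: [0.5707, -0.2347, 0.0945]
eef_rot: [179.9, 0.0, 87.6]
contact_force: [2.0, 0.6, 2.7]
width: 0.272
```

```bash
python3 - <<'E'
from h import *
s=robot.get_state();print(s['eef_pos'],s['contact_force'])
a=robot.get_image("scene")
cv2.imwrite("pics/s7.png",cv2.resize(a[140:220,150:290],(700,400),interpolation=cv2.INTER_CUBIC))
E
```

```text
[ 0.57067197 -0.23473254  0.09454639] [1.96388509 0.63446239 2.67799012]
```

View pics/s7.png

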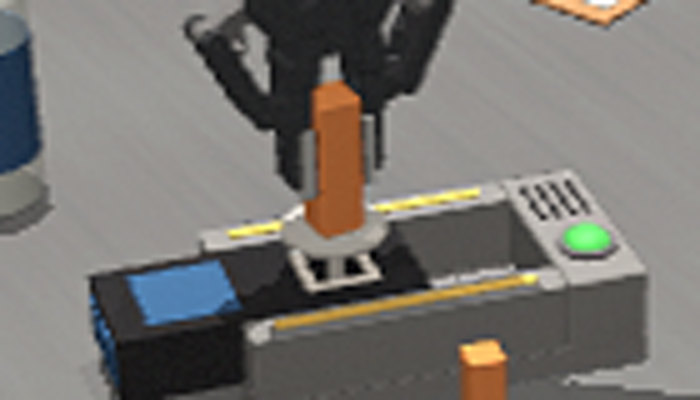

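```bash
cat > lab.py <<'E'
from h import *
def lab(a,z=.049):
    m=cv2.inRange(cv2.cvtColor(a,cv2.COLOR_BGR2HSV),(100,90,110),(120,255,255)); m[:,:160]=0;m[:,245:]=0;m[:170]=0;m[222:]=0
    c=max(cv2.findContours(m,cv2.RETR_EXTERNAL,cv2.CHAIN_APPROX_NONE)[0],key=cv2.contourArea)
    q=np.mean(cv2.boxPoints(cv2.minAreaRect(c)),0);print(q); return onz("scene",*q,z)
E
python3 - <<'E'
from lab import *
p0=lab(cv2.imread("pics/scene0.png"));p1=lab(robot.get_image("scene"));print(p0,p1,np.linalg.norm(p1-p0))
E
```

```text
[210.15198 193.83603]
[185.82693 198.13464]
[ 0.58420944 -0.23755419  0.049     ] [ 0.64302321 -0.25102832  0.049     ] 0.0603374796623373
```

Emit:
drive_tool([
  [0.0004,-0.002,0],
  [0,0,-0.004],
  [0,0,-0.008],
  [0,0,-0.012],
  [0,0,-0.016],
  [0,0,-0.016],
  [0,0,-0.013],
  [0,0,-0.006],
  [0,0,0],
  [0,0,0],
], turn=[0,0,0,0,0,0,0,0,0,0])

```text
time: 15.52
eef_pos: [0.5675, -0.2342, 0.1687]
eef_rot: [-179.9, -0.0, 87.6]
contact_force: [0.3, 1.4, -2.3]
width: 0.269
```

```bash
python3 - <<'E'
from lab import *
s=robot.get_state();print(s['eef_pos'],s['contact_force'],s['joint_pos'])
a=robot.get_image("scene")
p0=lab(cv2.imread("pics/scene0.png"));p1=lab(a);print(np.linalg.norm(p1-p0))
cv2.imwrite("pics/s8.png",cv2.resize(a[80:220,140:300],(640,560),interpolation=cv2.INTER_CUBIC))
E
```

```text
[ 0.56745544 -0.23422559  0.16874059] [ 0.29352098  1.38529794 -2.3441851 ] [ -8.63929638  28.63537886  34.42788865 103.01102203 -19.45501629
  54.41282935  31.62395088]
[210.15198 193.83603]
[187.87839 197.77028]
0.05531407907077042
```

View pics/s8.png

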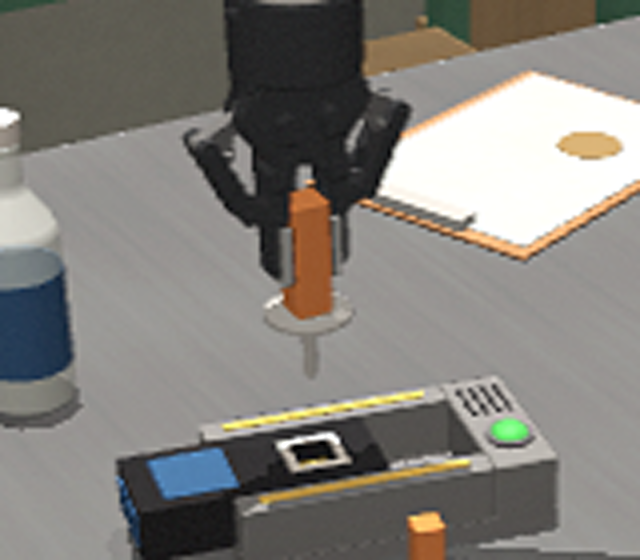

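Emit:
drive_tool([
  [0.0109,-0.005,-0.01],
  [0.0218,-0.005,0],
  [0.0218,-0.005,0],
  [0.0218,-0.005,0],
  [0.0218,-0.005,0],
  [0.0218,0,0],
  [0.0218,0,0],
  [0.0218,0,0],
  [0.0218,0,0],
  [0.0218,0,0],
  [0.0218,0,0],
  [0.0109,0,0],
  [0,0,0],
  [0,0,0],
], turn=[0,0,0,0,0,0,0,0,0,0,0,0,0,0])

```text
time: 17.32
eef_pos: [0.5528, 0.0052, 0.1795]
eef_rot: [180.0, 0.0, 87.5]
contact_force: [-0.1, -0.5, -1.2]
width: 0.275
```

```bash
python3 - <<'E'
from h import *
a=robot.get_image("scene")
x0,y0=190,110
cv2.imwrite("pics/s9.png",cv2.resize(a[y0:y0+150,x0:x0+180],(720,600),interpolation=cv2.INTER_CUBIC))
s=robot.get_state(); p=s['eef_pos']; print(p,s['contact_force'])
E
```

```text
[0.55276178 0.00498825 0.17941789] [-0.47852941  0.00269244 -1.1191998 ]
```

View pics/s9.png

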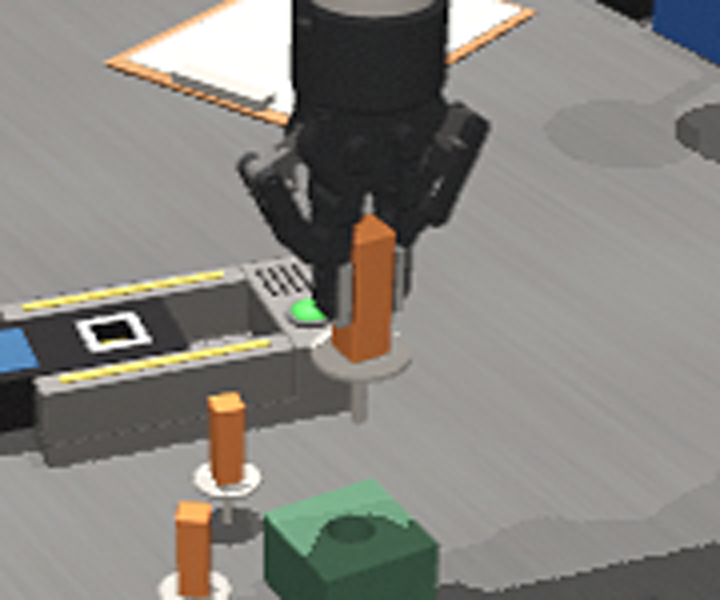

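Emit:
drive_tool([
  [0.001,0,0.01],
  [0,0,0.016],
  [0,0,0.016],
  [0,0,0.012],
  [0,0,0.01],
  [0,0,0.01],
  [0,0,0.01],
  [0,0,0.008],
  [0,0,0.008],
  [0,0,0],
  [0,0,0],
], turn=[0,0,0,0,0,0,0,0,0,0,0])

```text
time: 18.75
eef_pos: [0.5532, 0.0072, 0.0795]
eef_rot: [180.0, -0.0, 87.6]
contact_force: [-0.6, 0.0, -1.7]
width: 0.272
```

```bash
python3 - <<'E'
from h import *
a=robot.get_image("scene")
x0,y0=190,150
cv2.imwrite("pics/s10.png",cv2.resize(a[y0:y0+150,x0:x0+180],(720,600),interpolation=cv2.INTER_CUBIC))
s=robot.get_state(); p=s['eef_pos']; print(p,s['contact_force'])
E
```

```text
[0.55322108 0.00716489 0.07959353] [-0.56666733  0.27621141 -1.61140101]
```

View pics/s10.png

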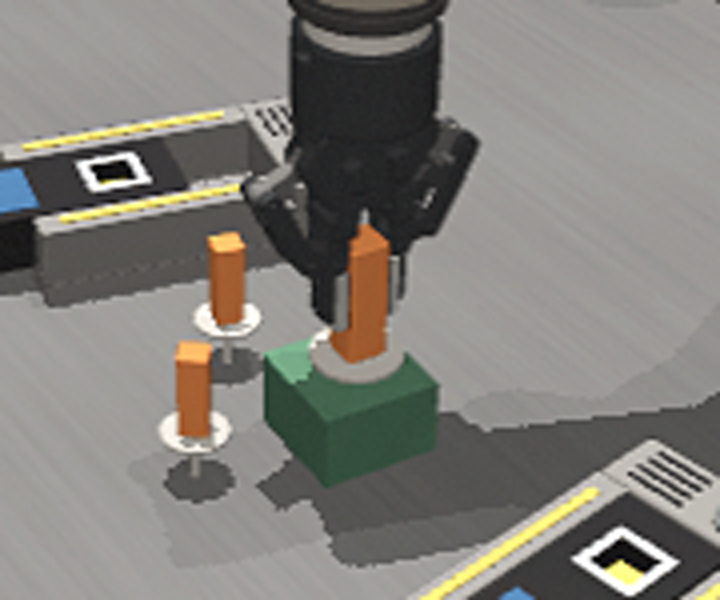

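The pin is in the hole, with the flange (crop px 357,360) just above the block. I lower in small steps until it touches.

Emit:
drive_tool([
  [0,0,0.003],
  [0,0,0.003],
  [0,0,0.001],
  [0,0,0],
  [0,0,0],
], turn=[0,0,0,0,0])

```text
time: 19.42
eef_pos: [0.553, 0.0072, 0.0723]
eef_rot: [180.0, -0.0, 87.6]
contact_force: [1.0, -0.1, -2.1]
width: 0.273
```

Emit:
drive_tool([
  [0,0,0.001],
  [0,0,0.0005],
  [0,0,0],
  [0,0,0],
], turn=[0,0,0,0])

```text
time: 19.92
eef_pos: [0.5529, 0.0072, 0.0708]
eef_rot: [180.0, -0.0, 87.6]
contact_force: [-0.7, 0.7, -2.8]
width: 0.267
```

Emit:
drive_tool([
  [0,0,0.0008],
  [0,0,0.0007],
  [0,0,0],
  [0,0,0],
], turn=[0,0,0,0])

```text
time: 20.42
eef_pos: [0.5531, 0.0072, 0.0705]
eef_rot: [180.0, -0.1, 87.6]
contact_force: [-4.6, 0.2, 11.7]
width: 0.277
```

Contact at last. I open the gripper, wait, then rise straight up.

Emit:
drive_tool([
  [0,0,0],
  [0,0,0],
  [0,0,0],
  [0,0,0],
  [0,0,0],
  [0,0,0],
  [0,0,0],
  [0,0,0],
], turn=[0,0,0,0,0,0,0,0], gripper=0)

```text
time: 21.42
eef_pos: [0.5529, 0.0072, 0.0693]
eef_rot: [-180.0, -0.0, 87.6]
contact_force: [0.7, -0.4, 0.7]
width: 1.004
```

Emit:
drive_tool([
  [0,0,-0.005],
  [0,0,-0.01],
  [0,0,-0.015],
  [0,0,-0.02],
  [0,0,-0.03],
  [0,0,-0.03],
  [0,0,-0.02],
  [0,0,-0.01],
  [0,0,0],
  [0,0,0],
], turn=[0,0,0,0,0,0,0,0,0,0])

```text
time: 22.68
eef_pos: [0.5524, 0.0072, 0.2086]
eef_rot: [-179.9, 0.0, 87.6]
contact_force: [0.7, 0.2, -0.2]
width: 1.003
```

```bash
python3 - <<'E'
from lab import *
a=robot.get_image("scene")
p0=lab(cv2.imread("pics/scene0.png"));p1=lab(a);print(np.linalg.norm(p1-p0))
cv2.imwrite("pics/s11.png",cv2.resize(a[90:350,150:410],(600,600),interpolation=cv2.INTER_CUBIC))
for im in (cv2.imread("pics/scene0.png"),a):
    m=cv2.inRange(cv2.cvtColor(im,cv2.COLOR_BGR2HSV),(5,150,100),(16,255,255));m[:,:262]=0;m[:,300:]=0
    for r,ar,c in rect(m): print(np.round(r[0],1),r[1],r[2],ar)
E
```

```text
[210.15198 193.83603]
[187.96155 197.80771]
0.055167324775934536
[279.5 227.5] (13.0, 31.0) 0.0 313.0
[279.5 226.5] (33.0, 13.0) 90.0 371.0
```

View pics/s11.png

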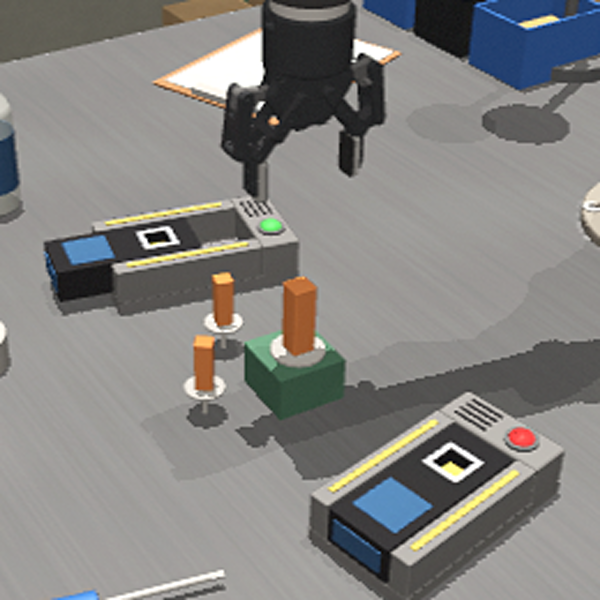

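```bash
python3 - <<'E'
from workcell import robot
print(robot.finish_job()); s=robot.get_state(); print(s['time'],s['contact_force'])
E
```

```text
the job is handed in; nothing more can be done
None
the job is handed in; nothing more can be done
```

I did the task and handed it in at about 23 s of the 48 s allowed; no verdict was reported. I took the large pin tool from its stand and held the green-lamp dock's button down. From the tool height and a push of about 5 N, that was about 7–8 mm. While holding it I pushed the cassette out, then put the tool back upright in its stand.

**Last checks:**
- **Cassette:** in the scene camera it is about 55 mm out, from how far its blue label moved. A picture taken while the pin was still in read 60 mm, with the gripper's shadow on the label. Both are well over 40 mm.
- **Pin tool:** it stands upright with its flange on the block, and its handle is within 1 px of where it started.
- **Red-lamp dock:** it looks untouched, and the arm never went over it with the tool.
- **Gripper:** it is open and clear of everything, about 14 cm above the release height.

**Small disagreements:**
- The two cameras placed the green dock's recess about 4 mm apart, within the pin's play.
- The tool tilted about 1–2° in the grip during the push.

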